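# Put the pill box away and fasten the case's hasp

## Robot

A 6-joint arm with a two-finger parallel gripper is mounted at the origin on the work surface. World frame = base frame: x ahead of the robot, y to its left, z up, the work surface at z = 0. Lengths are in m, angles in rad, forces in N, time in s.
With the tool pointing down it reaches from about 0.25 to 0.725 m from the base axis. Payload 9.7 kg.
Tool frame: the origin (TCP) lies midway between the tips of the shut fingers; the grasp point (between the pads) lies manip.grasp_offset behind it (manip.grasp_offset is the distance from the TCP to the grasp point, in m); z points along the fingers, y is the line along which they close (so a half turn about z gives the same grasp; the last joint's range is limited). The gripper opens to 85 mm and grips with 20 to 120 N. Pads are 22 mm wide; open, the fingers measure 114 mm over their backs; the gripper's body (76 mm by 85 mm) begins 54 mm behind the grasp point. The pads swing forward as they close: fully open they stand 13 mm farther back than shut.
Start: joints at [1.203, 0.087, 0.176, 1.66, 0, 1.571], TCP at [0.198, 0.513, 0.231] pointing down, gripper open.
Joint ranges: [-3.13, 3.13], [-0.85, 1.81], [-1.15, 1.24], [-2.2, 2.28], [-1.44, 1.52], [-3.14, 3.14]. Speed limits (rad/s): [2.22, 2.22, 2.57, 3.14, 3.14, 3.14].

## Interface

Orientations are given as a 3x3 rotation matrix whose columns are the frame's x, y, z axes.
In Python, from rig import manip gives the robot as it stands.
- The arm moves only by the tool servo_tool, never from a script. Its argument "motion" is a list of rows, each a list of 3 entries, a list of its own where there are three numbers: the shift along the tool's x, y, z as a fraction of full scale, then the turn, a rotation vector about the tool's x, y, z as a fraction of full scale, then the closure, from -1 (fully open) to 1 (shut). In form: [[[tx, ty, tz], [rx, ry, rz], hand], ...]. A call has 1 to 10 rows; each row is the pose to reach, as a shift and turn from the pose commanded when the call began, along the tool's axes at that moment, turning the shorter way round; what a row does not reach only later rows make up. Full scale, the value 1, is 200 mm for a shift and pi rad for a turn. A row lasts 1/12 s, in which the tool goes at most 41.7 mm and 7.16 degrees, less where a joint would pass 70% of its speed; a pose out of reach is approached as far as the arm can. A call with a number of a shift or a turn outside -1 to 1 is refused whole. A call with a gripper value outside its range is refused whole. The fingers move at their own pace and stop on an object; "squeeze" is the grip in N (left out, the last holds). Time passes only in rows, so rows that repeat a pose let the fingers close. It gives the time, the measured TCP pose, the force, the opening and the grip force at its end, in the units of the state.
- manip.read_state(): the state, without advancing time (a new reading comes with each control period).
- manip.get_image(name): name is "scene" or "top" or "wrist"; returns a dict with "img" (480x640x3 uint8, red, green, blue), "depth" (480x640 float32, m along the optical axis (not along the pixel's ray), 0 where there is no reading), "mtx" (3x3 intrinsics, pixels), "view" (4x4, takes a point from world to camera coordinates); the wrist camera has in their place "mount" (4x4, takes a point from camera to tool coordinates, whose origin is the TCP and whose axes are the flange's). Camera axes: x right, y down, z forward; pixel columns grow to the right and rows downward; lengths in m; the calibration is good to about 2 mm. A picture is of the moment at which its call begins: read the wrist's pose just before it.
- manip.job_done(): hands the job in; it is judged then, once.
The state is a dict: "clock": time; "joint_pos": joint angles; "joint_velocities": joint speeds; "joint_efforts": joint torques, N m; "tcp_pos": TCP position; "ee_rot": TCP orientation; "force": force on the tool from outside, world axes, zero at the start; "ft_torque": the same for the moment, N m; "opening": opening from 0.0 (shut) to 1.0 (fully open); "grip_force": force on a finger pad.
Only numpy, scipy, OpenCV 4.12 (cv2) and the standard library are available. Lean on these libraries where they do the work, as an engineer would, in place of code of your own. Each camera call takes 0.05 s, during which the arm holds its last target. There are 200 camera calls.

## Task

Lay the flat round pill box right way up in the round well of the wooden case and let go of it, then shut the lid, then swing the lid's metal hasp down over the catch on the front of the case and press its tab in until it snaps home, firmly but without forcing it. Leave everything else on the ledge where it stands.

Things in the scene. Friction and masses are not known exactly. Their poses are not given: they have to be found in the camera images.
- case: Wooden toiletry case fixed to the ledge, 130 (x) x 170 (y) x 70 mm high, walls 6 mm, front (hasp side) facing its own -x. Origin: centre of its underside. Inside, a cork insert fills it up to 52 mm above the ledge, with one round well in its middle.
- well (a point): Centre of the floor of the round well, 42 mm above the ledge. The well is 53 mm in diameter and 10 mm deep with a 2 mm chamfered mouth; 18 mm of case wall rises above the insert. z points up.
- lid (a joint): Lid angle in rad: 0 = shut, about 1.7 = standing open, leaning a little back. The lid is a plain board 130 x 170 x 8 mm, hinged along the case's far (+x) top rim, opening upward; its hinge is stiff (about 2 N at the edge), so it stays where it is left and must be pushed right down.
- lid_hinge (a point): Middle of the lid's hinge line: on the case's far rim, 70 mm above the ledge. Its frame turns with the lid: lid board from 0 to -130 mm in x, 0 to 8 mm in z, +-85 mm in y; hinge axis is y.
- lid_edge (a point): Middle of the lid's free edge, on its outer (upper when shut) face.
- hasp (a joint): Hasp angle in rad relative to the lid: 0 = home, flat along the case's front; pi/2 = straight out in the lid's plane; more = bent up. Stays where left. With the lid shut, the last 0.3 rad is pressed past a sprung nose under the catch (about 6 to 10 N at the tab), then it snaps. The tab moves on an arc about the pin, in and down; a level push can bind.
- hasp_pin (a point): Hasp's hinge pin, in the middle of the lid's free edge, 6 mm out from it (4.5 mm above the rim when shut). Axis along y. The hasp is a steel plate 28 mm wide, 4 mm thick, 43 mm long from the pin, with a window for the catch.
- hasp_tab (a point): Centre of the rounded press-tab at the hasp's free end: a bar 8 mm thick and 30 mm long along y, 40 mm from the pin and standing 14 mm off the plate's outer side. At home it is 34 mm above the ledge and 20 mm in front of the case, and stands out further than the catch.
- catch (a point): Front end of the catch: a steel lug 10 mm wide, 7 mm high, standing out 18 mm from the middle of the case's front, 53 mm above the ledge.
- pill_box: Flat round white plastic pill box, 50 mm in diameter, 24 mm high, 50 g, thin lines on its top. Origin: centre of its underside, z up. It stands left or right of the case.
- jar: Taller round white jar with a lid, 54 mm in diameter, 75 mm high; not to be disturbed. Origin: centre of its underside.
- denture_case: Rose plastic denture case with a sliding lid, 62 x 89 x 38 mm; not to be disturbed. Origin: centre of its underside.
- nailbrush: Wooden nailbrush, 90 x 42 x 40 mm; not to be disturbed. Origin: centre of its underside.
- pump_bottle: Glass bottle with a metal pump top, 64 mm in diameter, 175 mm high; not to be disturbed. Origin: centre of its underside.
- razor: Steel safety razor lying on the ledge, 115 mm long along its x, 42 mm wide head, 12 mm high; not to be disturbed. Origin: under the middle of its handle.
- tumbler: White ceramic tumbler, 72 mm in diameter, 95 mm high; not to be disturbed. Origin: centre of its underside.
There are look-alikes about, which are no part of the job. Of the things that look like the case, the larger one is meant. There is more than one size of the pill_box; the one meant has the size given above.

How it is judged:
On the way, in this order (a step that is already met when the one before it is completed fails the run):
1. the pill box lies right way up in the round well, released (horizontal distance between pill_box and well below 0.005 m and z of pill_box in the frame of well between -0.004 and 0.004 m and angle between pill_box's own z axis and vertical below 0.1 rad and contact force between the fingers and pill_box below 0.1 N), for 0.2 s.
2. the lid is shut over it (horizontal distance between pill_box and well below 0.005 m and z of pill_box in the frame of well between -0.004 and 0.004 m and angle between pill_box's own z axis and vertical below 0.1 rad and value of joint lid below 0.04 rad), for 0.2 s.
3. the hasp is over the catch and snapped home (value of joint lid below 0.04 rad and value of joint hasp below 0.09 rad), for 0.2 s.
At the end, for the whole second after the job is handed in: Pill box at rest, upright (0.1 rad) on the floor of the well (within 5 mm sideways, 4 mm in height), lid shut (under 0.04 rad), hasp home over the catch (under 0.09 rad) (all of step 3 and horizontal distance between pill_box and well below 0.005 m and z of pill_box in the frame of well between -0.004 and 0.004 m and angle between pill_box's own z axis and vertical below 0.1 rad and linear speed of pill_box below 0.02 m/s); the robot touches nothing.
It fails at once if another thing on the ledge was pushed more than 20 mm or tipped over (distance of any of jar, denture_case, nailbrush, pump_bottle, tumbler, razor from where it was at the start of the episode above 0.02 m or angle between any of jar, denture_case, nailbrush, pump_bottle, tumbler's own z axis and vertical above 0.5 rad).
It fails at once if the hasp was forced: pressed with more than 60 N (contact force between the fingers and hasp above 60 N).
It also fails if it takes over 69 s, if anything falls off the work surface, if the arm or the gripper's body presses on something with over 40 N, if the wrist force passes 120 N, or if a joint passes its speed limit or range.

## Working session

There is one attempt and no reset: what is moved stays moved. The work goes in short steps, Python scripts to look and compute and a tool call to move; the robot and the scene stay as the last step left them, time stands still between calls to the robot, and variables do not carry over. Pictures are saved under pics/ and viewed, at most 10 in all, crops included, and the job is handed in when it is done.

Besides the shell and the picture viewer there is one more tool, called after ">>>" as a command line: name --argument value ..., lists and objects as JSON in quotes. servo_tool: Moves the arm, as the interface text tells. Shift numbers are shares of 200 mm and turn numbers shares of pi rad, none past 1 either way. Its arguments: {"type":"object","properties":{"motion":{"type":"array"},"squeeze":{"type":"number"}},"required":["motion"]}

```bash
ls; mkdir -p pics; cat > h.py <<'E'
import numpy as np, cv2
from rig import manip
def grab(n):
    s=manip.read_state(); d=manip.get_image(n)
    if n=="wrist":
        T=np.eye(4);T[:3,:3]=np.array(s["ee_rot"]);T[:3,3]=s["tcp_pos"]
        d["c2w"]=T@np.array(d["mount"])
    else: d["c2w"]=np.linalg.inv(np.array(d["view"]))
    return d
def pts(d):
    K=np.array(d["mtx"]);z=d["depth"];v,u=np.mgrid[:480,:640]
    P=np.stack([(u-K[0,2])/K[0,0]*z,(v-K[1,2])/K[1,1]*z,z],-1)
    W=P@d["c2w"][:3,:3].T+d["c2w"][:3,3]; W[z==0]=np.nan
    return W
def save(d,n): cv2.imwrite("pics/"+n+".png",d["img"][...,::-1])
E
python3 - <<'E'
from h import *
s=manip.read_state();print({k:np.round(v,3).tolist() for k,v in s.items()},manip.grasp_offset)
a=grab("scene");b=grab("top")
for n,d in(("scene",a),("top",b)):
    save(d,n);np.savez("pics/"+n+".npz",W=pts(d),img=d["img"])
    print(n,d["c2w"].round(3).tolist(),np.array(d["mtx"]).round(1).tolist())
E
```

```text
pics
{'clock': 0.0, 'joint_pos': [1.203, 0.087, 0.175, 1.66, -0.0, 1.571], 'joint_velocities': [0.002, 0.001, 0.003, 0.001, -0.0, -0.002], 'joint_efforts': [0.001, -52.04, 46.48, 0.016, -0.0, -0.0], 'tcp_pos': [0.198, 0.513, 0.231], 'ee_rot': [[-0.933, 0.36, -0.0], [0.36, 0.933, -0.001], [-0.0, -0.001, -1.0]], 'force': [0.728, 0.368, 1.176], 'ft_torque': [-0.015, 0.002, -0.01], 'grip_force': 0.0, 'opening': 0.999} 0.0187
scene [[-0.746, 0.437, -0.502, 0.992], [0.665, 0.503, -0.552, 0.476], [0.012, -0.746, -0.666, 0.659], [0.0, 0.0, 0.0, 1.0]] [[464.5, 0.0, 317.7], [0.0, 464.5, 250.2], [0.0, 0.0, 1.0]]
top [[-0.009, -0.98, 0.198, 0.298], [-1.0, 0.011, 0.009, 0.002], [-0.011, -0.198, -0.98, 1.193], [0.0, 0.0, 0.0, 1.0]] [[566.4, 0.0, 320.9], [0.0, 566.4, 236.6], [0.0, 0.0, 1.0]]
```

View pics/top.png

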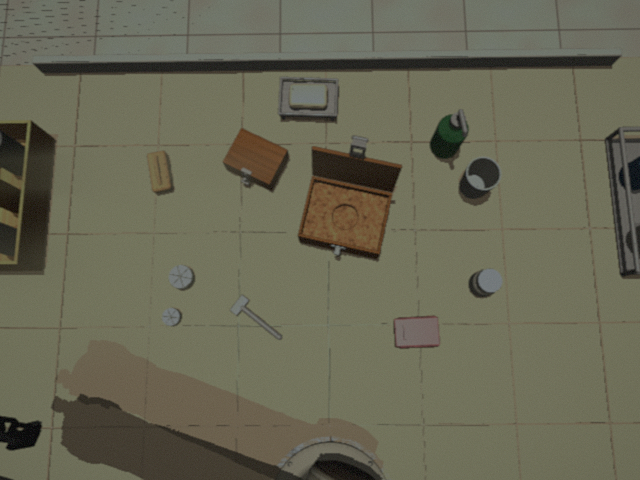

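View pics/scene.png

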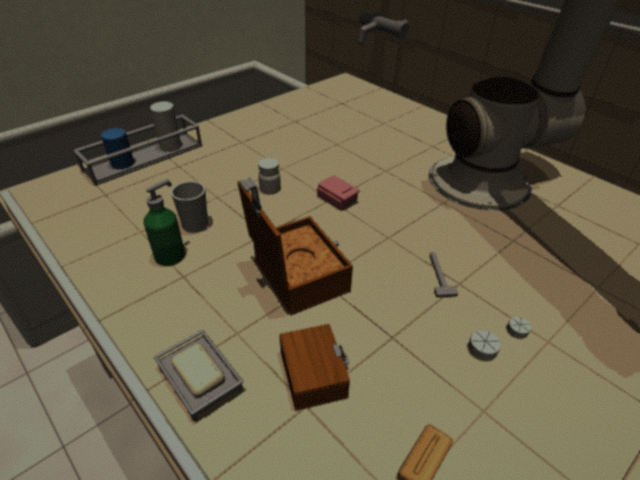

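The top view shows two white lined discs at (181,277) and (171,317), and the taller jar at (487,282). The open case is at (345,215), and a smaller shut case is at (256,158). The larger disc is probably the pill box, so I'll measure its diameter and the case next.

```bash
python3 - <<'E'
from h import *
z=np.load("pics/top.npz");W=z["W"];img=z["img"]
def box(u0,u1,v0,v1):return W[v0:v1,u0:u1].reshape(-1,3)
for n,b in(("big",(160,205,255,300)),("small",(155,190,300,335)),("jar",(465,510,260,305))):
    P=box(*b);zt=np.nanpercentile(P[:,2],99);Q=P[P[:,2]>zt-.004]
    c,r=cv2.minEnclosingCircle(Q[:,:2].astype(np.float32));print(n,"top z",zt.round(4),np.round(c,4),"diam",round(2*r,4),len(Q),"floor",np.nanpercentile(P[:,2],10).round(4))
# case: rim points z 62..76mm, insert 47..57
P=box(285,415,130,265)
for lo,hi in((.046,.058),(.064,.076)):
    Q=P[(P[:,2]>lo)&(P[:,2]<hi)];R=cv2.minAreaRect(Q[:,:2].astype(np.float32));print(lo,len(Q),Q.mean(0).round(4),np.round(R[0],4),np.round(R[1],4),round(R[2],2),cv2.boxPoints(R).round(3).tolist())
Q=P[P[:,2]>.085];print("lid",len(Q),np.nanmin(Q,0).round(3),np.nanmax(Q,0).round(3))
for u,v in((345,216),(358,147),(360,139),(337,250),(393,200),(315,152),(397,167)):print(u,v,W[v,u].round(4))
# wells: insert points with z<.048
c=img[125:270,280:420];cv2.imwrite("pics/crop.png",np.hstack([cv2.resize(c[...,::-1],(480,497),interpolation=2),cv2.resize(img[250:340,150:205][...,::-1],(300,497),interpolation=2)]))
E
```

```text
big top z 0.0279 [0.4541 0.3066] diam 0.0502 256 floor -0.0021
small top z 0.0224 [0.3705 0.3247] diam 0.0365 129 floor -0.0024
jar top z 0.0791 [ 0.4319 -0.3198] diam 0.0472 257 floor -0.0018
0.046 3843 [ 0.5719 -0.0366  0.0526] [5.863e-01 3.000e-04] [0.2742 0.1585] 62.87 [[0.453000009059906, -0.0860000029206276], [0.593999981880188, -0.15800000727176666], [0.718999981880188, 0.0860000029206276], [0.578000009059906, 0.15800000727176666]]
0.064 978 [ 0.5746 -0.0374  0.0704] [ 0.5726 -0.0367] [0.1702 0.1337] 76.63 [[0.4880000054836273, -0.10400000214576721], [0.6179999709129333, -0.13500000536441803], [0.6570000052452087, 0.03099999949336052], [0.5270000100135803, 0.06199999898672104]]
lid 2637 [ 0.617 -0.137  0.085] [0.672 0.029 0.253]
345 216 [ 0.5741 -0.0384  0.0408]
358 147 [ 0.6504 -0.0564  0.2438]
360 139 [ 0.663  -0.0598  0.2496]
337 250 [ 0.4989 -0.0203  0.0593]
393 200 [ 6.184e-01 -1.448e-01  3.000e-04]
315 152 [0.6608 0.0205 0.1922]
397 167 [ 0.6278 -0.1299  0.198 ]
```

View pics/crop.png

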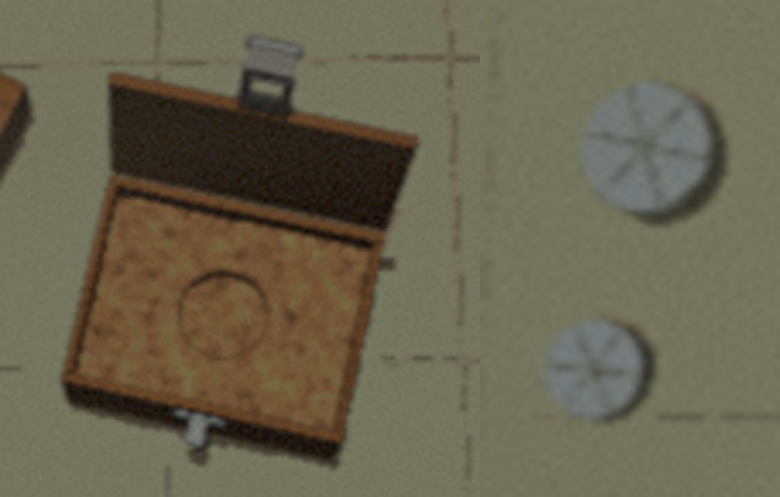

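The crop confirms it. The larger disc (top view 181,277) measures 50 mm across, so it is the pill box; the one at (171,317) is only 36 mm. The case is 170 x 134 mm, turned by about -13.4°, with its centre at (0.573,-0.037). Next I'll work out a viewing pose above the pill box.

```bash
cat >> h.py <<'E'
from scipy.spatial.transform import Rotation as R
def go(p,M):
    s=manip.read_state();T=np.array(s["ee_rot"])
    sh=T.T@(np.array(p)-s["tcp_pos"])/.2; rv=R.from_matrix(T.T@M).as_rotvec()
    print("shift",sh.round(4).tolist(),"turn",(rv/np.pi).round(4).tolist(),"rows>=",round(max(np.linalg.norm(sh)*200/41.7,np.degrees(np.linalg.norm(rv))/7.16),1))
CA=np.radians(-13.4)
def down(a): # tool y at world angle a, z down
    y=np.array([np.cos(a),np.sin(a),0]);zz=np.array([0,0,-1.]);return np.stack([np.cross(y,zz),y,zz],1)
E
python3 - <<'E'
from h import *
print(np.array(manip.get_image("wrist")["mount"]).round(3).tolist())
go([.454,.3066,.20],down(CA+np.pi/2))
E
```

```text
[[-0.0, -0.95, -0.313, 0.081], [1.0, 0.0, -0.001, -0.001], [0.001, -0.313, 0.95, -0.143], [0.0, 0.0, 0.0, 1.0]]
shift [-1.567, -0.5023, 0.1542] turn [-0.0003, -0.0, -0.0426] rows>= 7.9
```

>>> servo_tool --motion '[[[-0.8,-0.25,0.08],[0,0,-0.0426],-1],[[-0.8,-0.25,0.08],[0,0,-0.0426],-1],[[-0.8,-0.25,0.08],[0,0,-0.0426],-1],[[-0.8,-0.25,0.08],[0,0,-0.0426],-1]]'

```text
clock: 0.48
tcp_pos: [0.3261, 0.4108, 0.2153]
ee_rot: [[-0.973, 0.231, -0.0], [0.231, 0.973, -0.0], [0.0, -0.0, -1.0]]
force: [-0.7, 0.5, 0.2]
opening: 1.002
grip_force: 0.0
```

```bash
python3 - <<'E'
from h import *
go([.454,.3066,.20],down(CA+np.pi/2))
E
```

```text
shift [-0.7425, -0.3597, 0.0767] turn [-0.0001, -0.0, 0.0004] rows>= 4.0
```

>>> servo_tool --motion '[[[-0.725,-0.355,0.077],[0,0,0],-1],[[-0.725,-0.355,0.077],[0,0,0],-1],[[-0.725,-0.355,0.077],[0,0,0],-1],[[-0.725,-0.355,0.077],[0,0,0],-1],[[-0.725,-0.355,0.077],[0,0,0],-1],[[-0.725,-0.355,0.077],[0,0,0],-1],[[-0.725,-0.355,0.077],[0,0,0],-1]]'

```text
clock: 1.07
tcp_pos: [0.4496, 0.3093, 0.2002]
ee_rot: [[-0.973, 0.233, -0.001], [0.233, 0.973, -0.0], [0.001, -0.0, -1.0]]
force: [-0.1, 1.1, 0.0]
opening: 1.002
grip_force: 0.0
```

```bash
python3 - <<'E'
from h import *
d=grab("wrist");W=pts(d);save(d,"w1")
m=(W[...,2]>.0205)&(W[...,2]<.035)&(np.hypot(W[...,0]-.454,W[...,1]-.3066)<.045)
n,l,st,ce=cv2.connectedComponentsWithStats(m.astype(np.uint8))
for i in range(1,n):
    if st[i,4]>300:
        Q=W[l==i];c,r=cv2.minEnclosingCircle(Q[:,:2].astype(np.float32));print(ce[i],st[i,4],np.round(c,4),2*r,np.median(Q[:,2]),Q[:,:2].mean(0))
f=W[(abs(W[...,2])<.01)];print("floor",np.median(f[:,2]))
go([.454,.3066,.04],down(CA+np.pi/2))
E
```

```text
[321.26737419 206.78329339] 2921 [0.4502 0.307 ] 0.04993144050240517 0.023921555784351678 [0.44948886 0.30731431]
floor -4.535555625184706e-05
shift [-0.0268, -0.0104, 0.8019] turn [0.0, -0.0001, 0.0001] rows>= 3.8
```

View pics/w1.png

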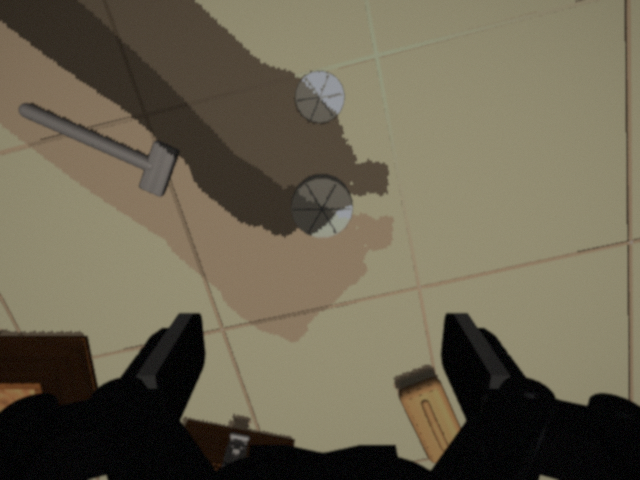

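The wrist view puts the pill box at pixel (321,207), world (0.450,0.307), 49.9 mm across with its top at 23.9 mm. All of that agrees with the description, so I'm descending to grasp.

>>> servo_tool --motion '[[[0,-0.01,0.6],[0,0,0],-1],[[0,-0.01,0.6],[0,0,0],-1],[[0,-0.01,0.6],[0,0,0],-1],[[0,-0.01,0.8],[0,0,0],-1],[[0,-0.01,0.95],[0,0,0],-1],[[0,-0.01,0.955],[0,0,0],-1],[[0,-0.01,0.955],[0,0,0],-0.3],[[0,-0.01,0.955],[0,0,0],0.1],[[0,-0.01,0.955],[0,0,0],1],[[0,-0.01,0.955],[0,0,0],1]]' --squeeze 20

```text
clock: 1.95
tcp_pos: [0.4506, 0.3088, 0.0125]
ee_rot: [[-0.973, 0.231, 0.003], [0.231, 0.973, 0.003], [-0.003, 0.004, -1.0]]
force: [-2.2, 1.9, 6.3]
opening: 0.573
grip_force: 19.8
```

>>> servo_tool --motion '[[[0,0,0],[0,0,0],1],[[0,0,0],[0,0,0],1],[[0,0,0],[0,0,0],1],[[0,0,0],[0,0,0],1]]'

```text
clock: 2.28
tcp_pos: [0.4506, 0.3088, 0.0125]
ee_rot: [[-0.973, 0.232, 0.003], [0.232, 0.973, 0.003], [-0.002, 0.004, -1.0]]
force: [-2.0, 1.4, 6.6]
opening: 0.571
grip_force: 19.9
```

>>> servo_tool --motion '[[[0,0,-0.05],[0,0,0],1],[[0,0,-0.2],[0,0,0],1],[[0,0,-0.4],[0,0,0],1],[[0,0,-0.6],[0,0,0],1],[[0,0,-0.7],[0,0,0],1],[[0,0,-0.7],[0,0,0],1]]'

```text
clock: 2.78
tcp_pos: [0.4514, 0.3088, 0.1572]
ee_rot: [[-0.973, 0.232, 0.009], [0.232, 0.973, 0.006], [-0.007, 0.008, -1.0]]
force: [0.4, 1.8, -0.7]
opening: 0.571
grip_force: 21.1
```

```bash
python3 - <<'E'
from h import *
d=grab("wrist");W=pts(d);a=grab("scene");Ws=pts(a)
s=manip.read_state();T=np.array(s["ee_rot"]);t=np.array(s["tcp_pos"]);print(t,s["force"])
L=(W-t)@T; r=(abs(L[...,0])<.03)&(abs(L[...,1])<.024)&(abs(L[...,2])<.03);v,u=np.nonzero(r)
print("pill in tool, wrist:",np.median(L[r],0).round(4),L[r].min(0).round(4),L[r].max(0).round(4),len(u))
top=r&(L[...,2]<np.median(L[r][:,2])+.002)
c,rr=cv2.minEnclosingCircle(L[top][:,:2].astype(np.float32));print(c,2*rr)
uv=np.array(a["view"])@np.append(t,1);K=np.array(a["mtx"]);p=K@uv[:3];p=(p[:2]/p[2]).astype(int);print(p)
x,y=max(p[0]-60,0),max(p[1]-70,0)
ca=cv2.resize(a["img"][y:y+110,x:x+120,::-1],None,fx=4,fy=4,interpolation=2);cb=d["img"][100:480,150:500,::-1]
cb=cv2.resize(cb,(320,440)); cv2.imwrite("pics/held.png",np.hstack([ca,cb]))
E
```

```text
[0.45007042 0.30784201 0.15165382] [ 0.33796709 -1.17120866 -1.32801833]
pill in tool, wrist: [ 0.004  -0.     -0.0168] [-0.0262 -0.024  -0.0299] [0.0241 0.024  0.0064] 15126
(-0.0007146525895223022, -0.0008193746907636523) 0.05240132287144661
[507 288]
```

View pics/held.png

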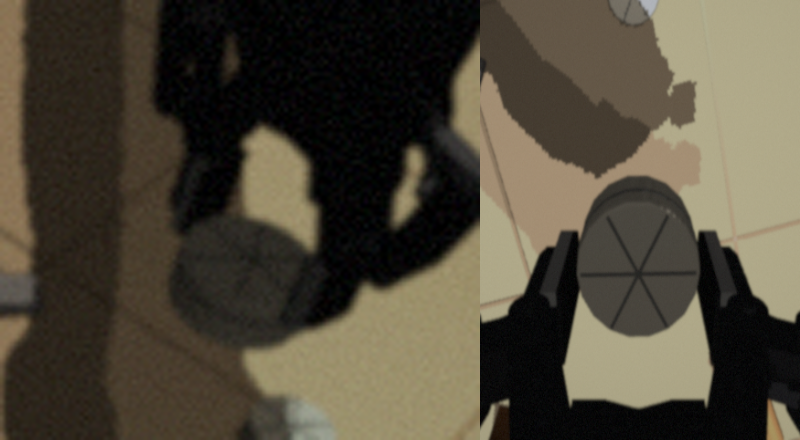

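```bash
python3 - <<'E'
from h import *
for n in("wrist","scene"):
    d=grab(n);W=pts(d);s=manip.read_state();T=np.array(s["ee_rot"]);t=np.array(s["tcp_pos"])
    L=(W-t)@T
    q=L[(np.hypot(L[...,0],L[...,1])<.018)&(L[...,2]>-.03)&(L[...,2]<.03)]
    print(n,"top z",np.percentile(q[:,2],[10,50,90]).round(4),len(q))
    A=np.c_[q[:,:2],np.ones(len(q))];k=abs(q[:,2]-np.median(q[:,2]))<.004;print("plane",np.linalg.lstsq(A[k],q[k][:,2],rcond=None)[0].round(4))
    dark=d["img"].max(-1)<45
    for sg in(1,-1):
        y=sg*L[...,1];f=L[(y>.0255)&(y<.05)&(abs(L[...,0])<.014)&(L[...,2]>-.05)&(L[...,2]<.04)]
        print(" finger",sg,len(f),np.percentile(f[:,2],[50,95,99,100]).round(4) if len(f) else "")
print(t,s["force"])
E
```

```text
wrist top z [-0.0139 -0.0131 -0.0124] 6770
plane [-0.0004  0.003  -0.0131]
 finger 1 2334 [-0.0342 -0.0129 -0.0099 -0.0076]
 finger -1 2553 [-0.0348 -0.0132 -0.0096 -0.0083]
scene top z [-0.0137 -0.0126 -0.0114] 321
plane [-0.0068  0.0023 -0.0126]
 finger 1 281 [-0.0274 -0.0078 -0.001   0.0081]
 finger -1 141 [-0.0352 -0.011  -0.0082 -0.007 ]
[0.44914191 0.30724813 0.14905706] [ 0.54533344  0.6646355  -1.65650716]
```

```bash
python3 - <<'E'
from h import *
go([.565,-.036,.22],down(CA+np.pi/2))
E
```

```text
shift [-0.9613, -1.5353, -0.3544] turn [-0.0001, -0.0001, -0.0] rows>= 8.9
```

>>> servo_tool --motion '[[[-0.1,-0.1,-0.36],[0,0,0],1],[[-0.3,-0.3,-0.36],[0,0,0],1],[[-0.45,-0.5,-0.36],[0,0,0],1],[[-0.55,-0.7,-0.36],[0,0,0],1],[[-0.65,-0.85,-0.36],[0,0,0],1],[[-0.65,-0.85,-0.36],[0,0,0],1]]'

```text
clock: 3.48
tcp_pos: [0.5365, 0.1097, 0.2205]
ee_rot: [[-0.973, 0.232, -0.002], [0.232, 0.973, -0.001], [0.001, -0.001, -1.0]]
force: [0.9, 1.1, -0.7]
opening: 0.57
grip_force: 21.2
```

>>> servo_tool --motion '[[[-0.1,-0.2,0],[0,0,0],1],[[-0.2,-0.4,0],[0,0,0],1],[[-0.28,-0.58,0],[0,0,0],1],[[-0.31,-0.68,0],[0,0,0],1],[[-0.31,-0.68,0],[0,0,0],1],[[-0.31,-0.68,0],[0,0,0],1],[[-0.31,-0.68,0],[0,0,0],1],[[-0.31,-0.68,0],[0,0,0],1]]'

```text
clock: 4.15
tcp_pos: [0.565, -0.0338, 0.2209]
ee_rot: [[-0.973, 0.231, -0.001], [0.231, 0.973, 0.0], [0.001, -0.0, -1.0]]
force: [-0.6, 0.3, 0.1]
opening: 0.572
grip_force: 21.2
```

```bash
python3 - <<'E'
from h import *
d=grab("wrist");W=pts(d);save(d,"w2");np.savez("pics/w2.npz",W=W,img=d["img"],c2w=d["c2w"],K=d["mtx"])
s=manip.read_state();T=np.array(s["ee_rot"]);t=np.array(s["tcp_pos"]);print(t,s["opening"])
L=(W-t)@T
k=(L[...,2]>-.018)&(L[...,2]<-.009)&(np.hypot(L[...,0],L[...,1])<.024)
print("held: median z",np.median(L[k][:,2]))
z=W[...,2]; near=np.hypot(W[...,0]-.569,W[...,1]+.037)<.04
ins=near&(abs(z-.052)<.004);fl=near&(z<.046)&(z>.036);print("insert z",np.median(z[ins]),"floor",np.median(z[fl]),fl.sum())
Q=W[fl];c,r=cv2.minEnclosingCircle(Q[:,:2].astype(np.float32));print("floor circle",np.round(c,4),2*r)
rim=(z>.066)&(z<.075)&(np.hypot(W[...,0]-.569,W[...,1]+.037)<.13)
Q=W[rim];Rr=cv2.minAreaRect(Q[:,:2].astype(np.float32));print("rim",np.round(Rr[0],4),np.round(Rr[1],4),Rr[2],cv2.boxPoints(Rr).round(3).tolist(),np.median(Q[:,2]))
E
```

```text
[ 0.56501438 -0.03365553  0.22103634] 0.5744564621544478
held: median z -0.011306139596474592
insert z 0.05184846581189603 floor 0.04197046176700667 3274
floor circle [ 0.5695 -0.0373] 0.05317310243844986
rim [ 0.5692 -0.0372] [0.1704 0.1312] 76.61666107177734 [[0.4860000014305115, -0.10499999672174454], [0.6129999756813049, -0.13500000536441803], [0.652999997138977, 0.029999999329447746], [0.5249999761581421, 0.061000000685453415]] 0.06975839514661458
```

View pics/w2.png

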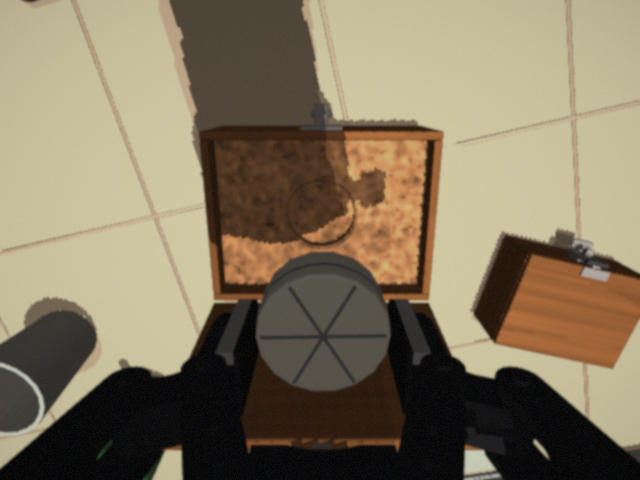

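The view shows the well at pixel (321,210), giving world (0.5695,-0.0373) and 53 mm across. The rim centre agrees with that. Now I'll find the held box's offset in the tool frame.

```bash
python3 - <<'E'
from h import *
z=np.load("pics/w2.npz");W=z["W"];s=manip.read_state();T=np.array(s["ee_rot"]);t=np.array(s["tcp_pos"]);L=(W-t)@T
k=(abs(L[...,2]+.0131)<.0025)&(np.hypot(L[...,0],L[...,1])<.027);Q=L[k]
print(np.median(Q[:,2]),Q[:,:2].min(0).round(4),Q[:,:2].max(0).round(4))
k2=k&(abs(L[...,1])<.0245)
n,l,st,ce=cv2.connectedComponentsWithStats(cv2.morphologyEx(k2.astype(np.uint8),cv2.MORPH_OPEN,np.ones((7,7))));i=1+st[1:,4].argmax();Q=L[l==i]
c,r=cv2.minEnclosingCircle(Q[:,:2].astype(np.float32));print("circle",np.round(c,4),2*r,"mid x",(Q[:,0].min()+Q[:,0].max())/2,np.ptp(Q[:,0]))
for y0 in(-.015,0,.015):
    q=Q[abs(Q[:,1]-y0)<.003];print(y0,q[:,0].min().round(4),q[:,0].max().round(4))
go([.5695,-.0373,.08],down(CA+np.pi/2))
E
```

```text
-0.011393266477577164 [-0.0243 -0.0255] [0.0243 0.0241]
circle [-0.004  -0.0052] 0.015307251363992691 mid x -0.0035345382956231647 0.011821515292427132Traceback (most recent call last):
  File "<stdin>", line 9, in <module>
    return umr_minimum(a, axis, None, out, keepdims, initial, where)
ValueError: zero-size array to reduction operation minimum which has no identity
```

```bash
python3 - <<'E'
from h import *
d=grab("wrist");W=pts(d);s=manip.read_state();T=np.array(s["ee_rot"]);t=np.array(s["tcp_pos"]);L=(W-t)@T
q=L[(np.hypot(L[...,0],L[...,1])<.015)&(abs(L[...,2])<.03)];m=np.median(q[:,2]);print("top",m)
A=np.c_[q[:,:2],np.ones(len(q))];print("plane",np.linalg.lstsq(A,q[:,2],rcond=None)[0].round(4))
k=(abs(L[...,2]-m)<.002)&(np.hypot(L[...,0],L[...,1])<.028)
n,l,st,ce=cv2.connectedComponentsWithStats(cv2.morphologyEx(k.astype(np.uint8),cv2.MORPH_OPEN,np.ones((5,5))));i=1+st[1:,4].argmax();Q=L[l==i]
c,r=cv2.minEnclosingCircle(Q[:,:2].astype(np.float32));print("circle",np.round(c,4),2*r)
for y0 in(-.015,0,.015):
    p=Q[abs(Q[:,1]-y0)<.003];print(y0,p[:,0].min().round(4),p[:,0].max().round(4))
go([.5695,-.0373,.08],down(CA+np.pi/2))
E
```

```text
top -0.011350380070900421
plane [-0.0025  0.0025 -0.0113]
circle [-0.0002 -0.0008] 0.05016526207327843
-0.015 -0.0221 0.0217
0 -0.0247 0.0243
0.015 -0.0208 0.0211
shift [-0.026, -0.0129, 0.7061] turn [0.0, -0.0001, 0.0005] rows>= 3.4
```

>>> servo_tool --motion '[[[-0.026,-0.01,0.15],[0,0,0],1],[[-0.026,-0.01,0.3],[0,0,0],1],[[-0.026,-0.01,0.45],[0,0,0],1],[[-0.026,-0.01,0.6],[0,0,0],1],[[-0.026,-0.01,0.7],[0,0,0],1],[[-0.026,-0.01,0.74],[0,0,0],1],[[-0.026,-0.01,0.74],[0,0,0],1],[[-0.026,-0.01,0.74],[0,0,0],1]]' --squeeze 30

```text
clock: 4.92
tcp_pos: [0.5701, -0.0374, 0.0743]
ee_rot: [[-0.973, 0.231, 0.001], [0.231, 0.973, -0.0], [-0.001, 0.0, -1.0]]
force: [-0.5, 0.0, -0.5]
opening: 0.564
grip_force: 32.8
```

```bash
python3 - <<'E'
from h import *
go([.5695-.0001,-.0373+.0005,.0555],down(CA+np.pi/2));print(manip.read_state()["force"])
E
```

```text
shift [0.0041, 0.0022, 0.094] turn [0.0, 0.0002, 0.0002] rows>= 0.5
[-0.49325539  0.00485942 -0.48379076]
```

>>> servo_tool --motion '[[[0.003,0.001,0.03],[0,0,0],1],[[0.003,0.001,0.05],[0,0,0],1],[[0.003,0.001,0.065],[0,0,0],1],[[0.003,0.001,0.08],[0,0,0],1],[[0.003,0.001,0.09],[0,0,0],1],[[0.003,0.001,0.09],[0,0,0],1]]'

```text
clock: 5.42
tcp_pos: [0.5698, -0.0367, 0.0569]
ee_rot: [[-0.973, 0.231, 0.002], [0.231, 0.973, 0.002], [-0.002, 0.002, -1.0]]
force: [-2.8, 4.7, 7.8]
opening: 0.568
grip_force: 39.0
```

```bash
cat > pill.py <<'E'
from h import *
def pill():
    d=grab("wrist");W=pts(d);s=manip.read_state();t=np.array([.5695,-.0373,0])
    L=W-t;q=W[(np.hypot(L[...,0],L[...,1])<.015)&(W[...,2]<.1)];m=np.median(q[:,2])
    A=np.c_[q[:,:2]-t[:2],np.ones(len(q))];print("top",m.round(4),"plane",np.linalg.lstsq(A,q[:,2],rcond=None)[0].round(4))
    k=(abs(W[...,2]-m)<.002)&(np.hypot(L[...,0],L[...,1])<.03)
    n,l,st,ce=cv2.connectedComponentsWithStats(cv2.morphologyEx(k.astype(np.uint8),cv2.MORPH_OPEN,np.ones((5,5))));i=1+st[1:,4].argmax();Q=W[l==i]
    c,r=cv2.minEnclosingCircle(Q[:,:2].astype(np.float32));print("circle",np.round(c,4),2*r);print(s["tcp_pos"],s["force"])
    return d
E
python3 -c "
from pill import *
pill()"
```

```text
top 0.0713 plane [ 0.1802 -0.072   0.0713]
circle [ 0.5683 -0.0371] 0.04931725189089775
[ 0.56985588 -0.03671762  0.05693418] [-1.87622318  5.86325401  7.58915723]
```

>>> servo_tool --motion '[[[0.004,0.003,-0.004],[0,0,0],1],[[0.008,0.005,-0.004],[0,0,0],1],[[0.01,0.005,0.0],[0,0,0],1],[[0.01,0.005,0.005],[0,0,0],1],[[0.01,0.005,0.005],[0,0,0],1]]'

```text
clock: 5.88
tcp_pos: [0.568, -0.0363, 0.0546]
ee_rot: [[-0.973, 0.232, 0.001], [0.232, 0.973, -0.0], [-0.001, 0.0, -1.0]]
force: [0.7, -0.7, 3.4]
opening: 0.565
grip_force: 38.7
```

```bash
python3 -c "
from pill import *
d=pill();save(d,'w3')"
```

```text
top 0.069 plane [ 0.1042 -0.056   0.0691]
circle [ 0.5661 -0.0368] 0.04985453933477402
[ 0.56788893 -0.03625223  0.05467576] [1.30042676 0.08644821 4.63334253]
```

View pics/w3.png

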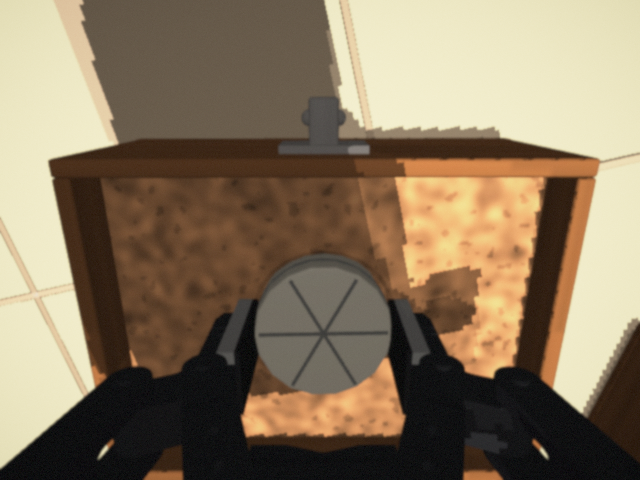

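The box (w3, pixel 323,325) is mostly in the well but tilted about 0.1 rad, with the far side high. I'll release it so it can settle, then check.

>>> servo_tool --motion '[[[0,0,0],[0,0,0],-0.3],[[0,0,0],[0,0,0],-0.3],[[0,0,0],[0,0,0],-0.3],[[0,0,-0.1],[0,0,0],-0.3],[[0,0,-0.25],[0,0,0],-0.3],[[0,0,-0.25],[0,0,0],-0.3],[[0,0,-0.25],[0,0,0],-0.3]]'

```text
clock: 6.52
tcp_pos: [0.5685, -0.0362, 0.1059]
ee_rot: [[-0.973, 0.232, 0.003], [0.232, 0.973, -0.0], [-0.003, 0.0, -1.0]]
force: [0.3, -0.1, -0.2]
opening: 0.648
grip_force: 0.0
```

```bash
python3 -c "
from pill import *
d=pill()"
```

```text
top 0.0661 plane [ 0.0019 -0.0039  0.0661]
circle [ 0.5677 -0.0373] 0.05038917064666748
[ 0.56774422 -0.03617146  0.10449413] [-0.24352822 -0.36608559 -0.42060697]
```

The top is at 66.1 mm and flat, centred within 2 mm, so the box is seated. The next move takes the shut fingers over the lid, to one side of the hasp, and down behind it.

```bash
cat >> h.py <<'E'
C0=np.array([.5692,-.0372]);RC=np.array([[np.cos(CA),-np.sin(CA)],[np.sin(CA),np.cos(CA)]])
def cw(x,y,z): return np.array([*(C0+RC@[x,y]),z])
def rel(p,M=None):
    s=manip.read_state();T=np.array(s["ee_rot"]);M=down(CA+np.pi/2) if M is None else M
    return (T.T@(np.array(p)-s["tcp_pos"])/.2).round(3).tolist(),(R.from_matrix(T.T@M).as_rotvec()/np.pi).round(4).tolist()
E
python3 - <<'E'
from h import *
for q in((0,.065,.24),(.115,.065,.24),(.115,.065,.168)):print(rel(cw(*q)))
z=np.load("pics/top.npz")["W"]
P=z[110:200,200:430].reshape(-1,3);Q=(P[:,:2]-[.0035,0]-C0)@RC
k=(abs(Q[:,1])<.09)&(P[:,2]>.085)&(Q[:,0]>.03)&(Q[:,0]<.14);print("lid top",np.percentile(P[k,2],[50,95,99]),k.sum())
for lo in(.1,.15,.18,.20,.22,.24):
    j=k&(abs(P[:,2]-lo)<.01);print(lo,j.sum(),Q[j].mean(0).round(4) if j.any() else"",np.ptp(Q[j],0).round(3) if j.any() else"")
k=(Q[:,1]>.09)&(Q[:,0]>-.05);print("small case top",np.percentile(P[k,2],99))
E
```

```text
([-0.009, 0.322, -0.678], [0.0, 0.0002, -0.0])
([-0.584, 0.322, -0.677], [0.0, 0.0002, -0.0])
([-0.583, 0.322, -0.317], [0.0, 0.0002, -0.0])
lid top [0.16447343 0.24722614 0.25021537] 2637
0.1 307 [ 0.066 -0.001] [0.005 0.168]
0.15 367 [ 0.07  -0.001] [0.006 0.17 ]
0.18 400 [0.0723 0.0004] [0.006 0.169]
0.2 539 [0.0758 0.0003] [0.012 0.17 ]
0.22 65 [0.0777 0.0001] [0.007 0.028]
0.24 175 [0.0868 0.0002] [0.023 0.028]
small case top 0.05675281187810444
```

>>> servo_tool --motion '[[[0,0,-0.18],[0,0,0],1],[[0,0.1,-0.36],[0,0,0],1],[[0,0.2,-0.54],[0,0,0],1],[[0,0.32,-0.69],[0,0,0],1],[[-0.15,0.325,-0.69],[0,0,0],1],[[-0.3,0.325,-0.69],[0,0,0],1],[[-0.45,0.325,-0.69],[0,0,0],1],[[-0.585,0.325,-0.69],[0,0,0],1],[[-0.585,0.325,-0.69],[0,0,0],1],[[-0.585,0.325,-0.69],[0,0,0],1]]'

```text
clock: 7.4
tcp_pos: [0.6971, -0.0004, 0.2384]
ee_rot: [[-0.973, 0.232, -0.005], [0.232, 0.973, -0.0], [0.005, -0.001, -1.0]]
force: [-0.4, 0.1, -0.4]
opening: 0.003
grip_force: 0.0
```

```bash
python3 - <<'E'
from h import *
s=manip.read_state();print(s["tcp_pos"],s["force"],s["joint_pos"])
print(rel(cw(.115,.065,.168)))
# closing path, tool offsets from (.115,.065,.168) start
r=.1
for th in np.radians([95,80,65,50,35,20,10,5,0]):
    x=.065-r*np.cos(th)+.008*np.sin(th)+.011;z=.07+r*np.sin(th)+.008*np.cos(th)
    print(round(np.degrees(th)),"tool shift",round(-(x-.115)/.2,3),0,round(-(z-.168)/.2,3))
E
```

```text
[ 6.97087204e-01 -3.70069508e-04  2.38364000e-01] [-0.44727045  0.08719589 -0.3935975 ] [-5.25098192e-04  4.89822335e-01  6.86840985e-01  1.77306516e+00
 -1.41412053e-05  2.33994756e-01]
([0.003, -0.002, 0.352], [-0.0004, -0.0016, -0.0002])
95 tool shift 0.112 0 -0.005
80 tool shift 0.242 0 -0.009
65 tool shift 0.37 0 0.02
50 tool shift 0.486 0 0.081
35 tool shift 0.582 0 0.17
20 tool shift 0.651 0 0.281
10 tool shift 0.68 0 0.364
5 tool shift 0.69 0 0.407
0 tool shift 0.695 0 0.45
```

>>> servo_tool --motion '[[[0,0,0.18],[0,0,0],1],[[0,0,0.35],[0,0,0],1],[[0,0,0.35],[0,0,0],1],[[0.06,0,0.35],[0,0,0],1],[[0.11,0,0.346],[0,0,0],1],[[0.175,0,0.342],[0,0,0],1],[[0.24,0,0.342],[0,0,0],1],[[0.3,0,0.355],[0,0,0],1],[[0.37,0,0.37],[0,0,0],1],[[0.37,0,0.37],[0,0,0],1]]'

```text
clock: 8.23
tcp_pos: [0.6226, 0.0177, 0.1711]
ee_rot: [[-0.973, 0.231, 0.002], [0.231, 0.973, 0.0], [-0.002, 0.001, -1.0]]
force: [-0.7, 0.0, -0.0]
opening: 0.003
grip_force: 0.0
```

```bash
python3 - <<'E'
from h import *
r=.1;s=manip.read_state();print(s["force"])
for a in [65,57,50,42,35,27,20,10,5,0]:
    th=np.radians(a)
    x=.065-r*np.cos(th)+.008*np.sin(th)+.011;z=.07+r*np.sin(th)+.008*np.cos(th)
    print(a,rel(cw(x,.065,z)))
E
```

```text
[-0.74862529  0.01436562 -0.03945072]
65 ([-0.009, -0.004, 0.035], [0.0002, 0.0005, 0.0002])
57 ([0.055, -0.004, 0.064], [0.0002, 0.0005, 0.0002])
50 ([0.107, -0.004, 0.096], [0.0002, 0.0005, 0.0002])
42 ([0.161, -0.004, 0.141], [0.0002, 0.0005, 0.0002])
35 ([0.203, -0.004, 0.186], [0.0002, 0.0005, 0.0002])
27 ([0.244, -0.004, 0.242], [0.0002, 0.0005, 0.0002])
20 ([0.273, -0.004, 0.296], [0.0002, 0.0005, 0.0002])
10 ([0.302, -0.004, 0.379], [0.0002, 0.0005, 0.0002])
5 ([0.311, -0.004, 0.421], [0.0002, 0.0005, 0.0002])
0 ([0.317, -0.004, 0.465], [0.0002, 0.0005, 0.0002])
```

>>> servo_tool --motion '[[[0.055,0,0.064],[0,0,0],1],[[0.107,0,0.096],[0,0,0],1],[[0.16,0,0.14],[0,0,0],1],[[0.2,0,0.186],[0,0,0],1],[[0.244,0,0.242],[0,0,0],1],[[0.273,0,0.296],[0,0,0],1],[[0.29,0,0.34],[0,0,0],1],[[0.302,0,0.38],[0,0,0],1],[[0.311,0,0.42],[0,0,0],1],[[0.315,0,0.445],[0,0,0],1]]'

```text
clock: 9.07
tcp_pos: [0.5632, 0.0317, 0.0789]
ee_rot: [[-0.973, 0.232, 0.0], [0.232, 0.973, -0.0], [-0.0, -0.0, -1.0]]
force: [-0.4, -0.2, 0.4]
opening: -0.003
grip_force: 0.2
```

>>> servo_tool --motion '[[[0,0,0.02],[0,0,0],1],[[0,0,0.035],[0,0,0],1],[[0,0,0.045],[0,0,0],1],[[0,0,0.045],[0,0,0],1],[[0,0,0.045],[0,0,0],1]]'

```text
clock: 9.48
tcp_pos: [0.5636, 0.0319, 0.0777]
ee_rot: [[-0.973, 0.232, 0.005], [0.232, 0.973, 0.001], [-0.005, 0.002, -1.0]]
force: [-24.1, 0.3, 53.7]
opening: -0.003
grip_force: 26.9
```

```bash
python3 -c "
from h import *
print(rel(cw(-.08,0,.2)))"
```

```text
([0.29, -0.328, -0.613], [0.0006, 0.0015, -0.0])
```

>>> servo_tool --motion '[[[0,0,-0.1],[0,0,0],1],[[0,-0.05,-0.25],[0,0,0],1],[[0.1,-0.15,-0.4],[0,0,0],1],[[0.2,-0.25,-0.55],[0,0,0],1],[[0.29,-0.33,-0.59],[0,0,0],1],[[0.29,-0.33,-0.59],[0,0,0],1],[[0.29,-0.33,-0.59],[0,0,0],1],[[0.29,-0.33,-0.59],[0,0,0],1]]'

```text
clock: 10.15
tcp_pos: [0.4919, -0.019, 0.1879]
ee_rot: [[-0.973, 0.232, 0.0], [0.232, 0.973, 0.0], [-0.0, 0.0, -1.0]]
force: [0.6, -0.1, -0.3]
opening: -0.0
grip_force: 0.0
```

```bash
python3 - <<'E'
from h import *
d=grab("wrist");W=pts(d);save(d,"w4")
Q=np.concatenate([(W[...,:2]-C0)@RC,W[...,2:]],-1)
k=(abs(Q[...,1])<.018)&(Q[...,0]<-.066)&(Q[...,0]>-.14)&(Q[...,2]>.02)&(Q[...,2]<.15);P=Q[k];print(k.sum())
for a in np.arange(-.135,-.065,.005):
    p=P[abs(P[:,0]-a)<.0025]
    if len(p)>5:print(round(a,3),"z",np.percentile(p[:,2],[10,50,90]).round(4),"y",np.percentile(p[:,1],[2,98]).round(4),len(p))
l=Q[(abs(Q[...,1])<.08)&(abs(Q[...,0])<.06)&(Q[...,2]<.1)&(Q[...,2]>.06)];A=np.c_[l[:,:2],np.ones(len(l))];print("lid",np.median(l[:,2]),np.linalg.lstsq(A,l[:,2],rcond=None)[0].round(4))
E
```

```text
2665
-0.115 z [0.0836 0.0859 0.0871] y [-0.0139  0.0136] 424
-0.11 z [0.0842 0.0859 0.0869] y [-0.0133  0.0131] 218
-0.105 z [0.0711 0.0722 0.0732] y [-0.0134  0.0134] 268
-0.1 z [0.0715 0.0725 0.0734] y [-0.0135  0.0133] 143
-0.095 z [0.0724 0.0731 0.074 ] y [-0.0136  0.0134] 144
-0.09 z [0.0727 0.0738 0.0747] y [-0.0137  0.0134] 140
-0.085 z [0.0544 0.0742 0.0754] y [-0.0137  0.0134] 188
-0.08 z [0.0557 0.0748 0.076 ] y [-0.0131  0.0129] 437
-0.075 z [0.0563 0.0761 0.0779] y [-0.0131  0.0129] 410
-0.07 z [0.0764 0.0775 0.0784] y [-0.0137  0.0135] 252
-0.065 z [0.0757 0.0768 0.0779] y [-0.0162  0.0143] 41
lid 0.07849180101049946 [-0.0021 -0.001   0.0785]
```

View pics/w4.png

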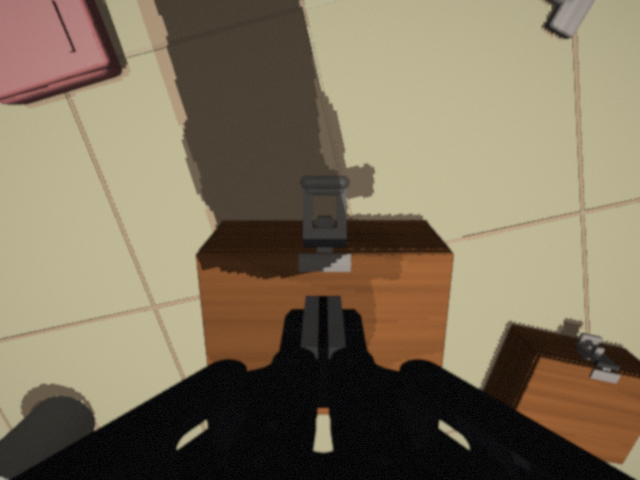

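The lid is flat at 78.5 mm, so it is shut. The hasp sticks out at pixel (325,205), with its tab bar at (325,182), which is case x -0.1125, z 0.082, or about 1.43 rad. Now I'll plan an arc that pushes the tab while tilting the tool.

```bash
cat >> h.py <<'E'
def arc(b,over=0):
    b=np.radians(b);tau=np.radians(45)*np.clip((b+.1)/1.2,0,1)
    w=np.array([np.sin(tau),-np.cos(tau)]);c=np.array([-.071,.0745])-.0424*np.array([np.cos(b),np.sin(b)])
    p=c-(.004-over)*w
    ex=np.array([*RC[:,0],0]);y=np.array([*RC[:,1],0]);zz=w[0]*ex+np.array([0,0,w[1]])
    return cw(p[0],0,p[1]),np.stack([np.cross(y,zz),y,zz],1)
E
python3 - <<'E'
from h import *
p,M=arc(-11.6);print("approach",rel(p+[0,0,.015],M))
for b in range(-10,72,10):
    p,M=arc(b);print(b,rel(p,M))
E
```

```text
approach ([0.165, 0.0, 0.427], [-0.0, -0.0003, 0.0])
-10 ([0.166, 0.0, 0.508], [-0.0, -0.0003, 0.0])
0 ([0.17, 0.0, 0.545], [-0.0, -0.0211, 0.0])
10 ([0.169, 0.0, 0.582], [-0.0, -0.0575, 0.0])
20 ([0.162, 0.0, 0.618], [-0.0, -0.0939, 0.0])
30 ([0.148, 0.0, 0.653], [-0.0, -0.1302, 0.0])
40 ([0.129, 0.0, 0.684], [-0.0, -0.1666, 0.0])
50 ([0.105, 0.0, 0.711], [-0.0, -0.2029, 0.0])
60 ([0.076, 0.0, 0.734], [-0.0, -0.2393, 0.0])
70 ([0.043, 0.0, 0.75], [-0.0, -0.2503, 0.0])
```

>>> servo_tool --motion '[[[0.165,0,0.1],[0,0,0],1],[[0.165,0,0.25],[0,0,0],1],[[0.166,0,0.42],[0,0,0],1],[[0.166,0,0.47],[0,0,0],1],[[0.166,0,0.508],[0,0,0],1],[[0.168,0,0.527],[0,-0.01,0],1],[[0.17,0,0.545],[0,-0.021,0],1],[[0.17,0,0.564],[0,-0.04,0],1],[[0.169,0,0.582],[0,-0.0575,0],1],[[0.165,0,0.6],[0,-0.076,0],1]]'

```text
clock: 11.03
tcp_pos: [0.4605, -0.0112, 0.0698]
ee_rot: [[-0.944, 0.232, 0.234], [0.225, 0.973, -0.055], [-0.24, 0.0, -0.971]]
force: [-1.5, 1.3, 1.3]
opening: 0.005
grip_force: 0.7
```

```bash
python3 - <<'E'
from h import *
s=manip.read_state();print(s["force"],((np.array(s["tcp_pos"][:2])-C0)@RC).round(4))
for b in range(15,61,5):
    p,M=arc(b);print(b,rel(p,M))
E
```

```text
[-1.54131989  1.28479899  1.32601194] [-1.117e-01  1.000e-04]
15 ([0.008, -0.0, 0.01], [0.0001, 0.0018, -0.0])
20 ([0.008, -0.0, 0.029], [0.0001, -0.0164, -0.0])
25 ([0.007, -0.001, 0.047], [0.0001, -0.0346, -0.0])
30 ([0.004, -0.001, 0.065], [0.0001, -0.0527, -0.0])
35 ([-0.001, -0.001, 0.083], [0.0001, -0.0709, -0.0])
40 ([-0.007, -0.001, 0.1], [0.0001, -0.0891, -0.0])
45 ([-0.015, -0.001, 0.117], [0.0001, -0.1073, -0.0])
50 ([-0.024, -0.001, 0.132], [0.0001, -0.1255, -0.0])
55 ([-0.035, -0.001, 0.147], [0.0001, -0.1436, -0.0001])
60 ([-0.047, -0.001, 0.161], [0.0001, -0.1618, -0.0001])
```

>>> servo_tool --motion '[[[0.007,0,0.02],[0,-0.008,0],1],[[0.007,0,0.038],[0,-0.025,0],1],[[0.005,0,0.056],[0,-0.044,0],1],[[0.002,0,0.074],[0,-0.062,0],1],[[-0.004,0,0.092],[0,-0.08,0],1],[[-0.011,0,0.108],[0,-0.098,0],1],[[-0.019,0,0.125],[0,-0.116,0],1],[[-0.024,0,0.132],[0,-0.1255,0],1],[[-0.024,0,0.132],[0,-0.1255,0],1]]'

```text
clock: 11.78
tcp_pos: [0.4698, -0.0136, 0.0442]
ee_rot: [[-0.784, 0.231, 0.577], [0.186, 0.973, -0.137], [-0.593, 0.0, -0.805]]
force: [-0.3, 0.2, -0.5]
opening: 0.002
grip_force: 0.0
```

```bash
python3 - <<'E'
from h import *
s=manip.read_state();print(s["force"],((np.array(s["tcp_pos"][:2])-C0)@RC).round(4))
for b in (50,55,60,65,70.7):
    p,M=arc(b);print(b,rel(p,M))
print(rel(*arc(70.7,.002)))
E
```

```text
[-0.28704502  0.19006667 -0.50730413] [-1.022e-01 -1.000e-04]
50 ([-0.009, 0.0, 0.0], [0.0001, -0.0007, 0.0001])
55 ([-0.013, 0.0, 0.018], [0.0001, -0.0188, 0.0001])
60 ([-0.019, 0.0, 0.036], [0.0002, -0.037, 0.0001])
65 ([-0.026, 0.0, 0.052], [0.0002, -0.048, 0.0001])
70.7 ([-0.037, 0.0, 0.07], [0.0002, -0.048, 0.0001])
([-0.039, 0.0, 0.08], [0.0002, -0.048, 0.0001])
```

>>> servo_tool --motion '[[[-0.01,0,0.01],[0,-0.01,0],1],[[-0.013,0,0.018],[0,-0.019,0],1],[[-0.016,0,0.027],[0,-0.028,0],1],[[-0.019,0,0.036],[0,-0.037,0],1],[[-0.023,0,0.045],[0,-0.044,0],1],[[-0.026,0,0.052],[0,-0.048,0],1],[[-0.031,0,0.061],[0,-0.048,0],1],[[-0.031,0,0.061],[0,-0.048,0],1]]'

```text
clock: 12.45
tcp_pos: [0.4878, -0.0152, 0.0371]
ee_rot: [[-0.695, 0.232, 0.681], [0.164, 0.973, -0.164], [-0.7, -0.002, -0.714]]
force: [-34.3, 6.7, 15.6]
opening: -0.0
grip_force: 22.7
```

```bash
python3 - <<'E'
from h import *
s=manip.read_state();print(s["force"],((np.array(s["tcp_pos"][:2])-C0)@RC).round(4))
print(rel(*arc(70.7)),rel(*arc(70.7,.002)))
E
```

```text
[-34.30228748   6.67929432  15.59129194] [-0.0843  0.0026]
([0.012, -0.013, -0.013], [-0.0005, -0.003, 0.0004]) ([0.012, -0.013, -0.003], [-0.0005, -0.003, 0.0004])
```

>>> servo_tool --motion '[[[0.005,0,-0.05],[0,0,0],1],[[0.005,0,-0.2],[0,0.03,0],1],[[0.005,0,-0.4],[0,0.06,0],1],[[0.005,0,-0.5],[0,0.06,0],1],[[0.005,0,-0.5],[0,0.06,0],1],[[0.005,0,-0.5],[0,0.06,0],1]]'

```text
clock: 12.95
tcp_pos: [0.4296, 0.0036, 0.1102]
ee_rot: [[-0.811, 0.235, 0.536], [0.194, 0.972, -0.133], [-0.552, -0.004, -0.834]]
force: [0.4, 0.6, -0.6]
opening: -0.002
grip_force: 0.0
```

```bash
cat > hasp.py <<'E'
from h import *
d=grab("wrist");W=pts(d)
Q=np.concatenate([(W[...,:2]-C0)@RC,W[...,2:]],-1)
k=(abs(Q[...,1])<.016)&(Q[...,0]<-.064)&(Q[...,0]>-.14)&(Q[...,2]>.015)&(Q[...,2]<.09);P=Q[k];v,u=np.nonzero(k);print(k.sum(),u.min(),u.max(),v.min(),v.max())
for a in np.arange(.02,.085,.004):
    for nm,sel in(("mid",abs(P[:,1])<.006),("side",(abs(P[:,1])>.008)&(abs(P[:,1])<.0125))):
        p=P[sel&(abs(P[:,2]-a)<.002)]
        if len(p)>5:print(round(a,3),nm,"x",np.percentile(p[:,0],[5,50,95]).round(4),len(p))
vv,uu=int(np.median(v)),int(np.median(u));y0=min(max(vv-90,0),300);x0=min(max(uu-120,0),400)
cv2.imwrite("pics/hasp.png",cv2.resize(d["img"][y0:y0+180,x0:x0+240,::-1],None,fx=3,fy=3,interpolation=2))
l=Q[(abs(Q[...,1])<.08)&(abs(Q[...,0])<.06)&(Q[...,2]<.1)&(Q[...,2]>.06)];print("lid",np.median(l[:,2]) if len(l) else None)
E
python3 hasp.py
```

```text
2689 287 338 244 311
0.032 mid x [-0.0903 -0.0892 -0.0884] 31
0.032 side x [-0.0899 -0.0888 -0.0731] 34
0.036 mid x [-0.0898 -0.0832 -0.073 ] 338
0.036 side x [-0.0898 -0.0811 -0.0728] 240
0.04 mid x [-0.0882 -0.0856 -0.0736] 79
0.04 side x [-0.0878 -0.0745 -0.073 ] 116
0.044 mid x [-0.0802 -0.079  -0.0683] 99
0.044 side x [-0.0745 -0.0735 -0.0724] 79
0.048 mid x [-0.0824 -0.0783 -0.0679] 57
0.048 side x [-0.0745 -0.0735 -0.0725] 73
0.052 mid x [-0.0844 -0.0833 -0.0681] 106
0.052 side x [-0.0743 -0.0735 -0.072 ] 88
0.056 mid x [-0.084  -0.0788 -0.069 ] 267
0.056 side x [-0.0744 -0.0736 -0.0723] 85
0.06 mid x [-0.0682 -0.0658 -0.0648] 8
0.06 side x [-0.0743 -0.0735 -0.0723] 51
0.064 side x [-0.0743 -0.0736 -0.0728] 40
0.068 side x [-0.0743 -0.0735 -0.0722] 18
lid 0.07846481126319862
```

View pics/hasp.png

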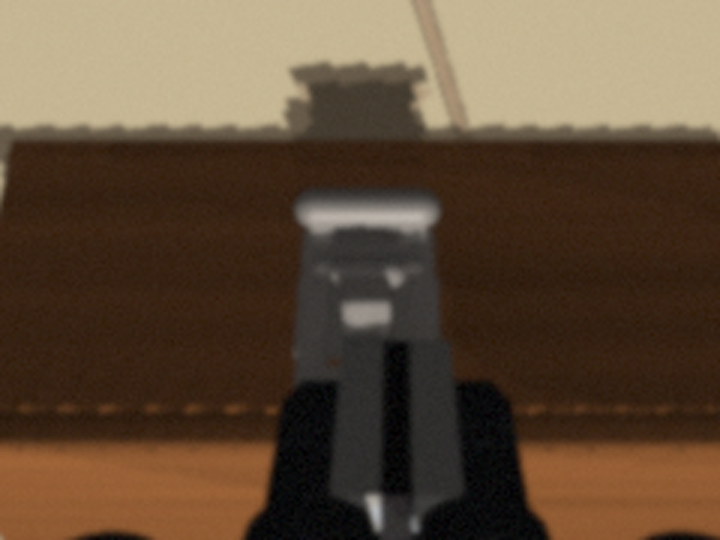

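The crop shows the plate upright over the catch, its outer face at case x -0.0735 from z 0.044 to 0.068. The tab centre is at -0.085, exactly the home position. The lid is still at 78.5 mm and the arm is clear, so I'm handing it in.

```bash
python3 -c "
from h import *
s=manip.read_state();print(s['force'],s['joint_velocities']);print(manip.job_done())"
```

```text
[-0.17806758 -0.48732274 -0.56137484] [-0.00752097 -0.00060917 -0.04514788 -0.01089261  0.00142698 -0.00166577]
the job is handed in; nothing more can be done
None
```

The pill box lies flat in the well, the lid is shut and the hasp is snapped home over the catch. The job is handed in at about 13 s of the 69 s; no verdict came back, and the box was last seen seated just before the lid closed.

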